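# Clamp a heat sink on the sloping jig with the cam knob

## Task

Load the finned heat sink onto the sloping jig: lower it gently, do not drop it, so that it lies flat on the plate with a long edge resting on the lower ledge, between the fence and the cam, and let go of it. Then turn the cam's wing knob clockwise until its lobe presses the heat sink firmly against the fence and stays so by itself. Leave the other things on the bench where they are.

Things in the scene. Friction and masses are not known exactly. Their poses are not given: they have to be found in the camera images.
- heatsink: Bare aluminium heat sink, about 0.4 kg: base 70 (x) x 120 (y) x 12 mm, on it five thin upright fins 110 mm long along y; outer faces of the outer fins 40 mm apart in x (grip here), fin tops 40 mm above the underside. Origin: centre of the underside, z up through the fins. May be loaded either way round. Starts flat on the bench.
- jig_plate: Fixed black plate 170 (x) x 270 (y) mm on a white stand, sloping 30 deg, low edge away from the robot. Origin: centre of its upper face, 74 mm above the bench; x up the slope, toward the robot, y level, to the robot's right, z the normal, leaning 30 deg away from the robot. Steel lower ledge 10 mm high, stopping face at x = -55, from y = -110 to 40 mm.
- home (a point): Where the heat sink's origin is when it rests on the ledge and is pressed home against the fence: x = -20, y = -25, z = 0 mm of the plate. With the cam backed off, as at the start, there are 9 to 14 mm of free play toward the plate's +y: set it down 4 mm to the +y side of this point, then let it slide down onto the ledge.
- fence: Steel fence fixed on the plate, 80 (x) x 16 x 22 mm high. Origin: at the plate's upper face, middle of its stopping face (which looks to the plate's +y), at x = -15, y = -85 mm of the plate. Axes as the plate's.
- cam: Steel eccentric cam with wing knob, turning on the plate's normal. Origin: on the axis at the plate's upper face, x = -27.5, y = 66.7 mm of the plate. z as the plate's; x along the lobe and the knob's bar. Disc of radius 25, centre 10 mm off the axis toward x, 3 to 20 mm above the plate. At the start x points up-slope but turned 16 to 42 deg toward the plate's +y.
- lobe (a point): Tip of the cam's lobe, 35 mm from the axis, 12 mm above the plate. Turned clockwise (seen looking onto the plate) by 57 to 85 deg it swings toward the heat sink's end, bears on it about 42 deg past up-slope, and the knob goes stiff. Free turning takes 0.1 N m, a firm clamp 0.4 to 0.9 N m. Friction holds it where it is left.
- knob_grip (a point): Point to grip the knob: on the cam's axis, 62 mm above the plate. The knob is a grey bar 70 long x 15 wide x 26 mm high, along the lobe, 46 to 72 mm above the plate, centred on the axis, on a 14 mm stem. Fingertips 19 mm past this point clear everything beneath, fins included.
- cover: Bystander, leave alone: plain cast aluminium cover without fins, 70 x 120 x 36 mm. Origin: its underside's centre.
- screwdriver: Bystander, leave alone: screwdriver lying near the robot. Origin: its underside, near its middle.
- flux: Bystander, leave alone: small bottle, 50 mm wide, 110 mm high. Origin: its underside's centre.
- spool: Bystander, leave alone: metal spool, 64 mm wide, 48 mm high. Origin: its underside's centre.
- bin: Bystander, leave alone: blue open bin, 120 x 180 x 60 mm. Origin: its underside's centre.
- wrench: Bystander, leave alone: wrench, 160 mm, lying. Origin: its underside, near its middle.
- bracket: Bystander, leave alone: steel angle bracket, 50 x 90 x 45 mm. Origin: its underside's centre.
Mind the look-alikes: they are no part of the job. What is shaped like the heatsink but brown, purple or red is not meant.

How it is judged:
By the outcome, as a careful person would: the job done as asked, in the order asked, and still so for the second after the job is handed in, with the robot touching nothing.
It also fails if it takes over 72 s, if anything falls off the work surface, if the arm or the gripper's body presses on something with over 40 N, if the wrist force passes 120 N, or if a joint passes its speed limit or range.

## Robot

A 6-joint arm with a two-finger parallel gripper is mounted at the origin on the work surface. World frame = base frame: x ahead of the robot, y to its left, z up, the work surface at z = 0. Lengths are in m, angles in degrees, forces in N, time in s.
With the tool pointing down it reaches from about 0.3 to 0.75 m from the base axis. Payload 8.5 kg.
Tool frame: the origin (TCP) lies midway between the tips of the shut fingers; the grasp point (between the pads) lies 19 mm behind it (env.pinch_z is the z of the grasp point in the tool frame, in m); z points along the fingers, y is the line along which they close (so a half turn about z gives the same grasp; the last joint's range is limited). The gripper opens to 85 mm and grips with 20 to 120 N. Pads are 22 mm wide; open, the fingers measure 114 mm over their backs; the gripper's body (76 mm by 85 mm) begins 54 mm behind the grasp point. The pads swing forward as they close: fully open they stand 13 mm farther back than shut.
Start: joints at [50.747, 21.807, 74.336, -0, 83.858, -12.336], TCP at [0.249, 0.49, 0.231] pointing down, gripper open.
Joint ranges: [-178.18, 178.18], [-50.72, 133.34], [12.68, 142.11], [-81.47, 261.47], [9.98, 163.14], [-165.26, 165.26]. Speed limits (degrees/s): [136.94, 136.94, 180, 180, 180, 180].

## Interface

Orientations are given as a 3x3 rotation matrix whose columns are the frame's x, y, z axes.
In Python, from rig import env gives the robot as it stands.
- The arm moves only by the tool arm_command, never from a script. Its argument "deltas" is a list of rows, each an object of numbers: "rx", "ry", "rz": the turn, a rotation vector about the tool's x, y, z in rad; "dx", "dy", "dz": the shift along the tool's x, y, z in m; "fingers": the finger opening in m, from 0 to 0.0854. In form: [{"rx": .., "ry": .., "rz": .., "dx": .., "dy": .., "dz": .., "fingers": ..}, ...]. A call has 1 to 12 rows; each row shifts and turns the commanded pose from where the row before left it, along the tool's axes as they then stand; what a row does not reach is not made up. A row lasts 1/10 s, in which the tool goes at most 50 mm and 8.59 degrees, less where a joint would pass 70% of its speed; a pose out of reach is approached as far as the arm can. A call is refused whole if a number of a shift passes 0.05 or a number of a turn 0.15, either way. A call with a gripper value outside its range is refused whole. The fingers move at their own pace and stop on an object; "squeeze" is the grip in N (left out, the last holds). Time passes only in rows, so rows that do not move let the fingers close. It gives the time, the measured TCP pose, the force, the opening and the grip force at its end, in the units of the state.
- env.observe(): the state, without advancing time (a new reading comes with each control period).
- env.get_image(name): name is "scene" or "side" or "wrist"; returns a dict with "color" (400x640x3 uint8, blue, green, red), "camera_matrix" (3x3 intrinsics, pixels), "eye" and "orientation" of the camera in the world. Camera axes: x right, y up, looking along -z (the intrinsics and any distortion apply to the point x, -y, -z); pixel columns grow to the right and rows downward; lengths in m; the calibration is good to about 2 mm. A picture is of the moment at which its call begins. There is no depth.
- env.close_job(): hands the job in; it is judged then, once.
Trained networks look in a picture, given as the dict that the camera call returned (one of the last four; its "shot" number tells which), for a name from the list of things; names that differ only in an ending like _2 or _b are one class to them, and where a whole thing is asked for, a point or a joint stands for the part that bears it (a point fixed in the world has none). Each returns a list of dicts, best first, with "p" (0 to 1); they miss things now and then, are a little off and sometimes report something else, mostly with a low value. They report only what shows in the picture. A call takes as long as a camera call. They do not tell look-alikes from the thing itself.
- env.look_for(query, picture): "box" ([left, top, right, bottom] in pixels, round what is visible of it).
- env.tip_of(query, picture): "location" ([column, row] in pixels: a listed point, or the origin of a listed thing).
The state is a dict: "time_s": time; "q": joint angles; "qvel": joint speeds; "joint_efforts": joint torques, N m; "position": TCP position; "tool_rot": TCP orientation; "ft_force": force on the tool from outside, world axes, zero at the start; "wrist_torque": the same for the moment, N m; "grip_width": finger opening in m; "gripper_force": force on a finger pad.
Only numpy, scipy, OpenCV 4.12 (cv2) and the standard library are available. Lean on these libraries where they do the work, as an engineer would, in place of code of your own. Each camera call takes 0.05 s, during which the arm holds its last target. There are 200 camera calls.

## Working session

There is one attempt and no reset: what is moved stays moved. The work goes in short steps, Python scripts to look and compute and a tool call to move; the robot and the scene stay as the last step left them, time stands still between calls to the robot, and variables do not carry over. Pictures are saved under pics/ and viewed, at most 10 in all, crops included, and the job is handed in when it is done.

Besides the shell and the picture viewer there is one more tool, called after "Request:" as name(argument=value, ...), one argument or row to a line, values as JSON. arm_command: Moves the arm, as the interface text tells. Its arguments: {"type":"object","properties":{"deltas":{"type":"array"},"squeeze":{"type":"number"}},"required":["deltas"]}

```bash
mkdir -p pics; ls
cat > h.py <<'E'
import numpy as np, cv2
from rig import env
def ray(im,px):
    K=np.array(im["camera_matrix"]);d=np.linalg.inv(K)@[px[0],px[1],1]
    return np.array(im["eye"]),np.array(im["orientation"])@[d[0],-d[1],-d[2]]
def atz(im,px,z):
    e,d=ray(im,px);return e+d*(z-e[2])/d[2]
def proj(im,P):
    c=np.array(im["orientation"]).T@(np.array(P)-im["eye"]);p=np.array(im["camera_matrix"])@[c[0],-c[1],-c[2]];return p[:2]/p[2]
def tri(obs):
    A=0;b=0
    for im,px in obs:
        e,d=ray(im,px);d/=np.linalg.norm(d);M=np.eye(3)-np.outer(d,d);A=A+M;b=b+M@e
    return np.linalg.solve(A,b)
E
python3 - <<'E'
from h import *
np.set_printoptions(precision=4,suppress=True)
s=env.observe();print(s['position'],s['tool_rot'],env.pinch_z,s['time_s'])
for n in ["scene","side","wrist"]:
    im=env.get_image(n);cv2.imwrite(f"pics/{n}0.png",im["color"]);print(n,im.keys(),im["eye"])
    for q in ["heatsink","cover","jig_plate","cam","fence"]:
        print(q,[(np.round(r["box"]),round(r["p"],2)) for r in env.look_for(q,im)[:4]])
    for q in ["heatsink","jig_plate","home","lobe","knob_grip","cam","fence"]:
        print(q,[(np.round(r["location"],1),round(r["p"],2)) for r in env.tip_of(q,im)[:4]])
E
```

```text
pics
[0.2488 0.4902 0.2307] [[-0.8917  0.4527 -0.0009]
 [ 0.4527  0.8917 -0.0011]
 [ 0.0003 -0.0014 -1.    ]] -0.0187 0.0
scene dict_keys(['color', 'camera_matrix', 'eye', 'orientation', 'shot']) [1.0732 0.6219 1.1928]
heatsink [(array([434., 263., 471., 304.]), 0.9), (array([411., 217., 448., 250.]), 0.79), (array([243., 226., 284., 256.]), 0.74), (array([372., 232., 410., 266.]), 0.71)]
cover [(array([338., 264., 376., 307.]), 0.93)]
jig_plate [(array([266., 155., 339., 236.]), 0.88)]
cam [(array([269., 172., 288., 193.]), 0.61)]
fence [(array([299., 201., 319., 221.]), 0.7)]
heatsink [(array([390.4, 254.3]), 0.92), (array([430.2, 232.2]), 0.89), (array([450.5, 283.2]), 0.85), (array([261.5, 242.7]), 0.69)]
jig_plate [(array([298.9, 191.6]), 0.72)]
home [(array([283.5, 152.1]), 0.52)]
lobe [(array([284.3, 174.7]), 0.53)]
knob_grip [(array([275.7, 179.2]), 0.8)]
cam [(array([280.7, 185.3]), 0.62)]
fence [(array([307.2, 209.5]), 0.62), (array([225.6, 160.3]), 0.24)]
side dict_keys(['color', 'camera_matrix', 'eye', 'orientation', 'shot']) [-0.0943 -0.5803  0.7264]
heatsink [(array([22
[... 643 characters left out ...]
ay([331.3, 179.2]), 0.43)]
cam [(array([376.7, 237. ]), 0.62), (array([330.4, 180.3]), 0.45)]
fence [(array([337.2, 207.1]), 0.63), (array([282.4, 180.1]), 0.59), (array([231.3, 172.5]), 0.5)]
wrist dict_keys(['color', 'camera_matrix', 'eye', 'orientation', 'shot']) [0.1731 0.5287 0.3749]
heatsink [(array([284., 229., 398., 304.]), 0.95), (array([194., 331., 258., 395.]), 0.93), (array([118., 194., 225., 297.]), 0.64), (array([344., 336., 400., 399.]), 0.31)]
cover []
jig_plate []
cam []
fence [(array([342., 334., 399., 398.]), 0.16)]
heatsink [(array([174. , 246.9]), 0.9), (array([340. , 262.3]), 0.86), (array([205.9, 362.4]), 0.74)]
jig_plate []
home []
lobe []
knob_grip []
cam []
fence []
```

```bash
python3 -c "
import cv2
a=cv2.imread('pics/scene0.png');b=cv2.imread('pics/side0.png')
import os;print(a.shape,b.shape)"
```

```text
(400, 640, 3) (400, 640, 3)
```

View pics/scene0.png

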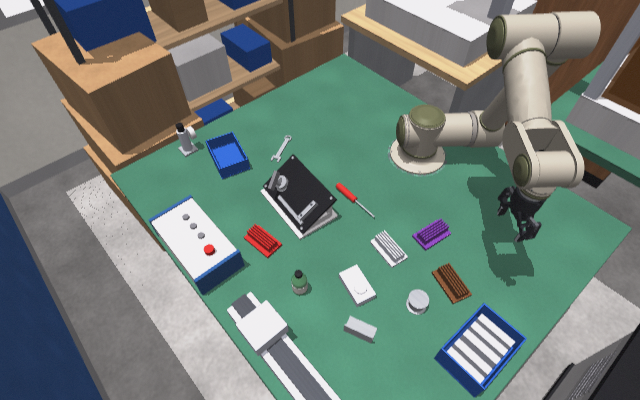

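View pics/side0.png

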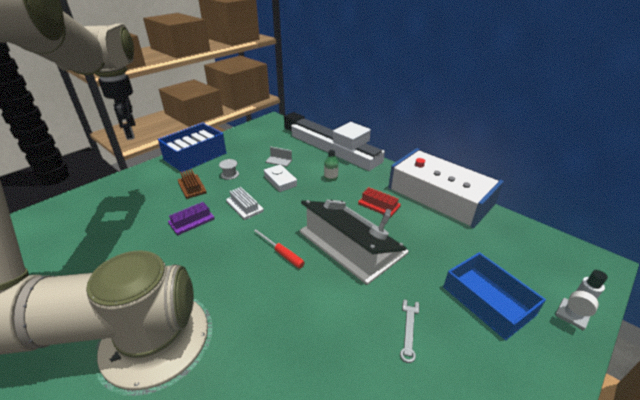

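The bare heat sink is at scene (390,250) and side (246,204). The jig is at scene (300,193) and side (355,225). The brown, purple and red ones are decoys.

Run:
```python
from h import *
np.set_printoptions(precision=4,suppress=True)
a=env.get_image("scene");b=env.get_image("side")
print("hs tri",tri([(a,(390.4,254.3)),(b,(247.4,206.8))]),atz(a,(390.4,254.3),0),atz(b,(247.4,206.8),0))
print("plate",tri([(a,(298.9,191.6)),(b,(355.2,221.5))]),"knob",tri([(a,(275.7,179.2)),(b,(386.1,215.5))]),"cam",tri([(a,(280.7,185.3)),(b,(376.7,237))]),"fence",tri([(a,(307.2,209.5)),(b,(337.2,207.1))]))
f=5
A=cv2.resize(a["color"][145:265,255:415],None,fx=f,fy=f,interpolation=cv2.INTER_CUBIC)
B=cv2.resize(b["color"][180:285,265:425],None,fx=f,fy=f,interpolation=cv2.INTER_CUBIC)
cv2.imwrite("pics/A.png",A);cv2.imwrite("pics/B.png",B)
```

```text
hs tri [ 0.439   0.244  -0.0104] [0.4374 0.2523 0.    ] [0.4364 0.2251 0.    ]
plate [ 0.5363 -0.126   0.0769] knob [ 0.5778 -0.1987  0.1142] cam [ 0.5525 -0.2006  0.0565] fence [ 0.5612 -0.0446  0.0707]
```

View pics/A.png

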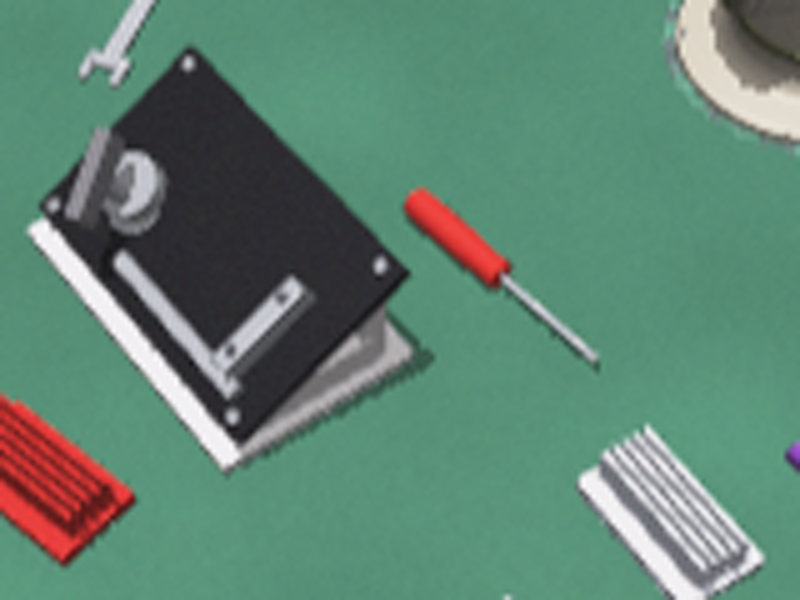

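View pics/B.png

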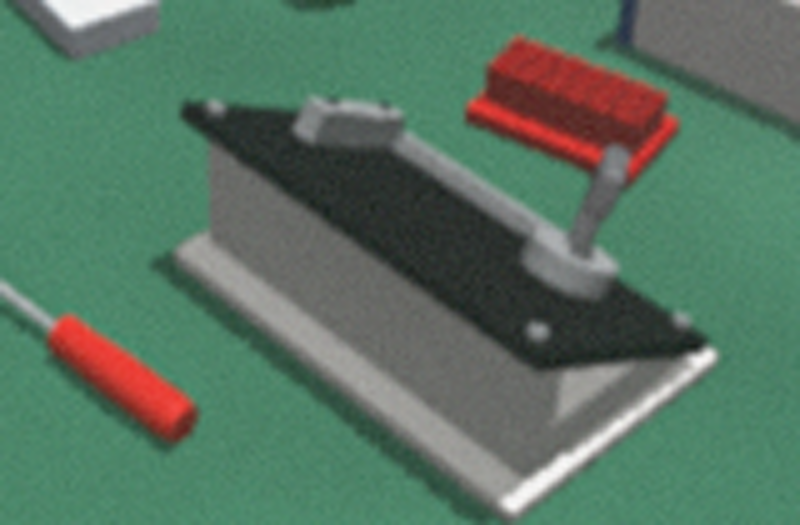

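The plate corners are clear in both pictures. In crop A they are (190,46), (410,272), (40,207) and (240,442); in crop B, (183,110), (540,368) and (712,342). The knob bar is at A(92,175), and the heat sink fins are at A(680,500).

```bash
cat >> h.py <<'E'
def plateR(a):
    c,s=np.cos(a),np.sin(a);C=np.cos(np.pi/6)
    x=np.array([-c*C,-s*C,.5]);z=np.array([c*.5,s*.5,C]);return np.c_[x,np.cross(z,x),z]
E
python3 - <<'E'
from h import *
from scipy.optimize import least_squares
np.set_printoptions(precision=4,suppress=True)
a=env.get_image("scene");b=env.get_image("side")
fa=lambda p:(255+p[0]/5,145+p[1]/5)
fb=lambda p:(265+p[0]/5,180+p[1]/5)
obs=[(a,fa(q),P) for q,P in [((190,46),(85,135)),((410,272),(85,-135)),((40,207),(-85,135)),((240,442),(-85,-135)),]]+[(b,fb(q),P) for q,P in [((183,110),(85,-135)),((540,368),(85,135)),((712,342),(-85,135))]]
def f(v):
    R=plateR(v[2]);return np.concatenate([proj(im,np.array([v[0],v[1],.074])+R@np.array([P[0]/1e3,P[1]/1e3,0]))-px for im,px,P in obs])
r=least_squares(f,[.54,-.126,0]);print(r.x,np.degrees(r.x[2]),r.fun.reshape(-1,2))
R=plateR(r.x[2]);o=np.array([r.x[0],r.x[1],.074])
for n,P in dict(home=(-20,-25,0),hs_set=(-20,-21,0),knob=(-27.5,66.7,62),fence=(-15,-85,0)).items():
    w=o+R@np.array(P)/1e3;print(n,w,proj(a,w),proj(b,w))
P1=atz(a,fa((645,427)),.04);P2=atz(a,fa((745,545)),.04);print("fin",P1,P2,np.degrees(np.arctan2(*(P2-P1)[[1,0]])),np.linalg.norm(P2-P1))
print("base",atz(a,fa((580,483)),.012),atz(a,fa((763,557)),.012),.5*(atz(a,fa((580,483)),.012)+atz(a,fa((763,557)),.012)))
E
```

```text
[ 0.5324 -0.1287 -0.0924] -5.29326752623183 [[-0.0271 -1.6324]
 [-0.5704 -1.8944]
 [-0.6905 -1.6621]
 [-0.7113 -1.1014]
 [-1.2792 -1.9588]
 [ 0.3069 -2.3856]
 [-0.9425 -0.3269]]
home [ 0.552  -0.1055  0.064 ] [297.4907 199.0576] [350.2584 219.4719]
hs_set [ 0.5516 -0.1094  0.064 ] [296.8705 198.358 ] [351.2735 220.1478]
knob [ 0.5809 -0.2002  0.1139] [273.8211 179.1819] [385.8813 215.5149]
fence [ 0.5532 -0.0453  0.0665] [307.987  208.7836] [334.5328 209.6307]
fin [0.4048 0.1854 0.04  ] [0.4242 0.2937 0.04  ] 79.8177129021846 0.11005809663549834
base [0.4566 0.1769 0.012 ] [0.4065 0.3    0.012 ] [0.4315 0.2385 0.012 ]
```

Request:
arm_command(
  deltas=[
    {"dx":-0.0346,"dy":-0.0177,"dz":0.004},
    {"dx":-0.0346,"dy":-0.0177,"dz":0.004},
    {"dx":-0.0346,"dy":-0.0177,"dz":0.004},
    {"dx":-0.0346,"dy":-0.0177,"dz":0.004},
    {"dx":-0.0346,"dy":-0.0177,"dz":0.004},
    {"dx":-0.0346,"dy":-0.0177,"dz":0.004},
    {"dx":-0.0346,"dy":-0.0177,"dz":0.004},
    {"dx":-0.0346,"dy":-0.0177,"dz":0.004},
  ],
)

```text
invalid input
```

Request:
arm_command(
  deltas=[
    {"rz":0.14},
    {"rz":0.14},
    {"rz":0.14},
    {"rz":0.14},
    {"rz":0.14},
    {"rz":0.14},
    {"rz":0.14},
    {"rz":0.14},
    {"rz":0.14},
    {},
  ],
)

```text
invalid input
```

Run:
```python
from h import *
np.set_printoptions(precision=4,suppress=True)
s=env.observe();R=np.array(s['tool_rot']);print(s['position'],R,s['q'],s['ft_force'])
im=env.get_image("wrist");print(im["eye"],im["orientation"])
print([(np.round(r["location"],1),round(r["p"],2)) for r in env.tip_of("heatsink",im)],[np.round(r["box"]) for r in env.look_for("heatsink",im)])
cv2.imwrite("pics/w1.png",im["color"])
```

```text
[0.249  0.4904 0.2313] [[-0.8917  0.4527  0.    ]
 [ 0.4527  0.8917  0.    ]
 [ 0.      0.     -1.    ]] [ 50.7471  21.8072  74.3349   0.0009  83.8565 -12.3355] [-0.1514 -1.2067 -0.3799]
[0.1731 0.5287 0.3749] [[ 0.4523 -0.8434 -0.2901]
 [ 0.8918  0.4277  0.1471]
 [-0.     -0.3253  0.9456]]
[(array([206.6, 364.7]), 0.71), (array([171.3, 245.7]), 0.67), (array([342.3, 261.7]), 0.67)] [array([286., 224., 396., 302.]), array([117., 195., 226., 300.]), array([193., 333., 258., 396.])]
```

View pics/w1.png

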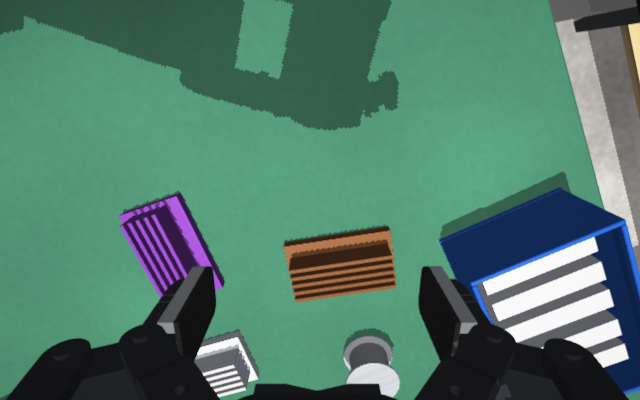

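The arm has not moved: the rows were refused, so they probably need every key. This view shows the purple and brown decoys and, at (225,365), a corner of the bare heat sink.

Request:
arm_command(
  deltas=[
    {"rx":0,"ry":0,"rz":0,"dx":-0.0346,"dy":-0.0177,"dz":0.004,"fingers":0.085},
    {"rx":0,"ry":0,"rz":0,"dx":-0.0346,"dy":-0.0177,"dz":0.004,"fingers":0.085},
    {"rx":0,"ry":0,"rz":0,"dx":-0.0346,"dy":-0.0177,"dz":0.004,"fingers":0.085},
    {"rx":0,"ry":0,"rz":0,"dx":-0.0346,"dy":-0.0177,"dz":0.004,"fingers":0.085},
    {"rx":0,"ry":0,"rz":0,"dx":-0.0346,"dy":-0.0177,"dz":0.004,"fingers":0.085},
    {"rx":0,"ry":0,"rz":0,"dx":-0.0346,"dy":-0.0177,"dz":0.004,"fingers":0.085},
    {"rx":0,"ry":0,"rz":0,"dx":-0.0346,"dy":-0.0177,"dz":0.004,"fingers":0.085},
    {"rx":0,"ry":0,"rz":0,"dx":-0.0346,"dy":-0.0177,"dz":0.004,"fingers":0.085},
  ],
  squeeze=50,
)

```text
time_s: 3.1
position: [0.4324, 0.2374, 0.1993]
tool_rot: [[-0.892, 0.453, 0.0], [0.453, 0.892, 0.0], [-0.0, 0.0, -1.0]]
ft_force: [0.1, 0.8, -0.2]
grip_width: 0.0848
gripper_force: 0.0
```

Request:
arm_command(
  deltas=[
    {"rx":0,"ry":0,"rz":0.14,"dx":0,"dy":0,"dz":0,"fingers":0.085},
    {"rx":0,"ry":0,"rz":0.14,"dx":0,"dy":0,"dz":0,"fingers":0.085},
    {"rx":0,"ry":0,"rz":0.14,"dx":0,"dy":0,"dz":0,"fingers":0.085},
    {"rx":0,"ry":0,"rz":0.14,"dx":0,"dy":0,"dz":0,"fingers":0.085},
    {"rx":0,"ry":0,"rz":0.14,"dx":0,"dy":0,"dz":0,"fingers":0.085},
    {"rx":0,"ry":0,"rz":0.14,"dx":0,"dy":0,"dz":0,"fingers":0.085},
    {"rx":0,"ry":0,"rz":0.14,"dx":0,"dy":0,"dz":0,"fingers":0.085},
    {"rx":0,"ry":0,"rz":0.14,"dx":0,"dy":0,"dz":0,"fingers":0.085},
    {"rx":0,"ry":0,"rz":0.14,"dx":0,"dy":0,"dz":0,"fingers":0.085},
    {"rx":0,"ry":0,"rz":0,"dx":0,"dy":0,"dz":0,"fingers":0.085},
    {"rx":0,"ry":0,"rz":0,"dx":0,"dy":0,"dz":0,"fingers":0.085},
  ],
  squeeze=50,
)

```text
time_s: 4.2
position: [0.4317, 0.2388, 0.1994]
tool_rot: [[0.155, 0.988, 0.0], [0.988, -0.155, -0.0], [0.0, 0.0, -1.0]]
ft_force: [-0.6, -0.1, 0.4]
grip_width: 0.0852
gripper_force: 0.0
```

Run:
```python
from h import *
np.set_printoptions(precision=4,suppress=True)
s=env.observe();R=np.array(s['tool_rot']);print(s['time_s'],s['position'],R,s['q'],s['ft_force'])
im=env.get_image("wrist");print(im["eye"])
print([(np.round(r["location"],1),round(r["p"],2),atz(im,r["location"],0)) for r in env.tip_of("heatsink",im)],[np.round(r["box"]) for r in env.look_for("heatsink",im)])
cv2.imwrite("pics/w2.png",im["color"])
```

```text
4.2 [0.4317 0.2388 0.1994] [[ 0.1547  0.988   0.0001]
 [ 0.988  -0.1547 -0.    ]
 [ 0.      0.0001 -1.    ]] [15.1751 17.7422 86.2567 -0.0015 75.9977 24.0722] [-0.6005 -0.1183  0.3723]
[0.4438 0.3221 0.343 ]
[(array([316. , 166.7]), 0.96, array([0.4292, 0.2346, 0.    ])), (array([603.2, 377. ]), 0.7, array([ 0.7343, -0.0803,  0.    ])), (array([140.1, 129.4]), 0.6, array([0.27  , 0.2963, 0.    ]))] [array([578., 332., 640., 400.]), array([ 48.,  91., 212., 173.]), array([277., 100., 354., 233.])]
```

View pics/w2.png

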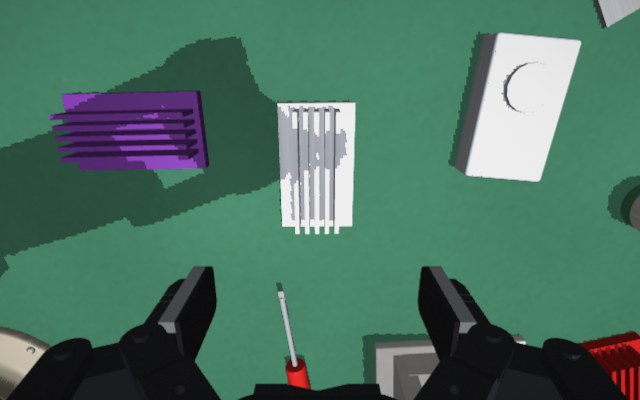

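The heat sink base has corners at (278,102), (355,102), (352,227) and (281,227), with the fins nearly vertical in the picture, as wanted. The cover is at (525,110).

```bash
cat >> h.py <<'E'
def rel(goalp,goalR):
    from scipy.spatial.transform import Rotation as Ro
    s=env.observe();R=np.array(s['tool_rot']);p=np.array(s['position'])
    print("t",s['time_s'],"tcp",p,"rotvec(tool)",Ro.from_matrix(R.T@goalR).as_rotvec(),"shift in cur frame",R.T@(goalp-p),"in goal frame",goalR.T@(goalp-p))
E
python3 - <<'E'
from h import *
np.set_printoptions(precision=4,suppress=True)
im=env.get_image("wrist")
c=[atz(im,p,.012) for p in [(278,102),(355,102),(352,227),(281,227)]]
print(np.array(c),np.linalg.norm(c[0]-c[1]),np.linalg.norm(c[2]-c[1]),np.linalg.norm(c[2]-c[3]))
ctr=np.mean(c,0);v=(c[1]+c[0]-c[2]-c[3])[:2];ang=np.arctan2(-v[1],-v[0]);print(ctr,np.degrees(np.arctan2(v[1],v[0])))
# tool y goal = perpendicular to v
y=np.array([-v[1],v[0],0]);y/=np.linalg.norm(y)
if y[0]<0:y=-y
z=np.array([0,0,-1.]);R=np.c_[np.cross(y,z),y,z]
rel(np.array([ctr[0],ctr[1],.014]),R)
E
```

```text
[[0.4055 0.3017 0.012 ]
 [0.4734 0.291  0.012 ]
 [0.4556 0.1705 0.012 ]
 [0.3853 0.1816 0.012 ]] 0.06875298131108362 0.1217684514147981 0.07121696872068843
[0.4299 0.2362 0.012 ] 81.02207411585677
t 4.4 tcp [0.4317 0.2388 0.1993] rotvec(tool) [-0.      0.     -0.0007] shift in cur frame [-0.0028 -0.0013  0.1853] in goal frame [-0.0028 -0.0013  0.1853]
```

Request:
arm_command(
  deltas=[
    {"rx":0,"ry":0,"rz":0,"dx":-0.0028,"dy":-0.0013,"dz":0.03,"fingers":0.085},
    {"rx":0,"ry":0,"rz":0,"dx":0,"dy":0,"dz":0.03,"fingers":0.085},
    {"rx":0,"ry":0,"rz":0,"dx":0,"dy":0,"dz":0.03,"fingers":0.085},
    {"rx":0,"ry":0,"rz":0,"dx":0,"dy":0,"dz":0.03,"fingers":0.085},
    {"rx":0,"ry":0,"rz":0,"dx":0,"dy":0,"dz":0.025,"fingers":0.085},
    {"rx":0,"ry":0,"rz":0,"dx":0,"dy":0,"dz":0.02,"fingers":0.085},
    {"rx":0,"ry":0,"rz":0,"dx":0,"dy":0,"dz":0.015,"fingers":0.085},
    {"rx":0,"ry":0,"rz":0,"dx":0,"dy":0,"dz":0.006,"fingers":0.085},
    {"rx":0,"ry":0,"rz":0,"dx":0,"dy":0,"dz":0,"fingers":0.085},
    {"rx":0,"ry":0,"rz":0,"dx":0,"dy":0,"dz":0,"fingers":0.085},
  ],
  squeeze=50,
)

```text
time_s: 5.4
position: [0.4304, 0.2364, 0.0139]
tool_rot: [[0.158, 0.987, 0.001], [0.987, -0.158, 0.0], [0.0, 0.001, -1.0]]
ft_force: [-0.6, -0.3, -0.7]
grip_width: 0.085
gripper_force: 0.0
```

Request:
arm_command(
  deltas=[
    {"rx":0,"ry":0,"rz":0,"dx":0,"dy":0,"dz":0,"fingers":0.03},
    {"rx":0,"ry":0,"rz":0,"dx":0,"dy":0,"dz":0,"fingers":0.03},
    {"rx":0,"ry":0,"rz":0,"dx":0,"dy":0,"dz":0,"fingers":0.03},
    {"rx":0,"ry":0,"rz":0,"dx":0,"dy":0,"dz":0,"fingers":0.03},
    {"rx":0,"ry":0,"rz":0,"dx":0,"dy":0,"dz":0,"fingers":0.03},
    {"rx":0,"ry":0,"rz":0,"dx":0,"dy":0,"dz":0,"fingers":0.03},
    {"rx":0,"ry":0,"rz":0,"dx":0,"dy":0,"dz":0,"fingers":0.03},
    {"rx":0,"ry":0,"rz":0,"dx":0,"dy":0,"dz":0,"fingers":0.03},
  ],
  squeeze=50,
)

```text
time_s: 6.2
position: [0.4302, 0.2364, 0.0139]
tool_rot: [[0.158, 0.987, 0.001], [0.987, -0.158, 0.0], [0.0, 0.001, -1.0]]
ft_force: [-2.3, -0.0, 6.1]
grip_width: 0.0393
gripper_force: 51.4
```

Request:
arm_command(
  deltas=[
    {"rx":0,"ry":0,"rz":0,"dx":0,"dy":0,"dz":-0.01,"fingers":0.03},
    {"rx":0,"ry":0,"rz":0,"dx":0,"dy":0,"dz":-0.02,"fingers":0.03},
    {"rx":0,"ry":0,"rz":0,"dx":0,"dy":0,"dz":-0.03,"fingers":0.03},
    {"rx":0,"ry":0,"rz":0,"dx":0,"dy":0,"dz":-0.035,"fingers":0.03},
    {"rx":0,"ry":0,"rz":0,"dx":0,"dy":0,"dz":-0.035,"fingers":0.03},
    {"rx":0,"ry":0,"rz":0,"dx":0,"dy":0,"dz":-0.035,"fingers":0.03},
    {"rx":0,"ry":0,"rz":0,"dx":0,"dy":0,"dz":-0.035,"fingers":0.03},
    {"rx":0,"ry":0,"rz":0,"dx":0,"dy":0,"dz":-0.035,"fingers":0.03},
    {"rx":0,"ry":0,"rz":0,"dx":0,"dy":0,"dz":-0.03,"fingers":0.03},
    {"rx":0,"ry":0,"rz":0,"dx":0,"dy":0,"dz":-0.02,"fingers":0.03},
  ],
  squeeze=50,
)

```text
time_s: 7.2
position: [0.4295, 0.2362, 0.3007]
tool_rot: [[0.158, 0.987, 0.002], [0.987, -0.158, 0.001], [0.001, 0.002, -1.0]]
ft_force: [-0.2, 0.1, -4.0]
grip_width: 0.039
gripper_force: 51.4
```

Request:
arm_command(
  deltas=[
    {"rx":0,"ry":0,"rz":0,"dx":-0.02,"dy":0.01,"dz":0,"fingers":0.03},
    {"rx":0,"ry":0,"rz":0,"dx":-0.035,"dy":0.016,"dz":0,"fingers":0.03},
    {"rx":0,"ry":0,"rz":0,"dx":-0.035,"dy":0.016,"dz":0,"fingers":0.03},
    {"rx":0,"ry":0,"rz":0,"dx":-0.035,"dy":0.016,"dz":0,"fingers":0.03},
    {"rx":0,"ry":0,"rz":0,"dx":-0.035,"dy":0.016,"dz":0,"fingers":0.03},
    {"rx":0,"ry":0,"rz":0,"dx":-0.035,"dy":0.016,"dz":0,"fingers":0.03},
    {"rx":0,"ry":0,"rz":0,"dx":-0.035,"dy":0.016,"dz":0,"fingers":0.03},
    {"rx":0,"ry":0,"rz":0,"dx":-0.035,"dy":0.016,"dz":0,"fingers":0.03},
    {"rx":0,"ry":0,"rz":0,"dx":-0.035,"dy":0.016,"dz":0,"fingers":0.03},
    {"rx":0,"ry":0,"rz":0,"dx":-0.035,"dy":0.016,"dz":0,"fingers":0.03},
    {"rx":0,"ry":0,"rz":0,"dx":0,"dy":0,"dz":0,"fingers":0.03},
    {"rx":0,"ry":0,"rz":0,"dx":0,"dy":0,"dz":0,"fingers":0.03},
  ],
  squeeze=50,
)

```text
time_s: 8.4
position: [0.5285, -0.1193, 0.2979]
tool_rot: [[0.16, 0.987, -0.002], [0.987, -0.16, 0.001], [0.001, -0.002, -1.0]]
ft_force: [0.1, -0.5, -4.2]
grip_width: 0.0391
gripper_force: 51.4
```

Run:
```python
from h import *
np.set_printoptions(precision=4,suppress=True)
s=env.observe();print(s['time_s'],s['position'],s['q'],s['grip_width'])
im=env.get_image("wrist");print(im["eye"])
for q in ["jig_plate","lobe","knob_grip","cam","fence"]:
        print(q,[(np.round(r["location"],1),round(r["p"],2)) for r in env.tip_of(q,im)[:4]])
cv2.imwrite("pics/w3.png",im["color"])
```

```text
8.4 [ 0.5285 -0.1193  0.2979] [-25.2506  18.8276  67.9407   0.0129  93.3457 -16.0592] 0.0391361112314265
[ 0.5413 -0.0362  0.4416]
jig_plate []
lobe []
knob_grip [(array([385. , 232.3]), 0.55)]
cam []
fence []
```

View pics/w3.png

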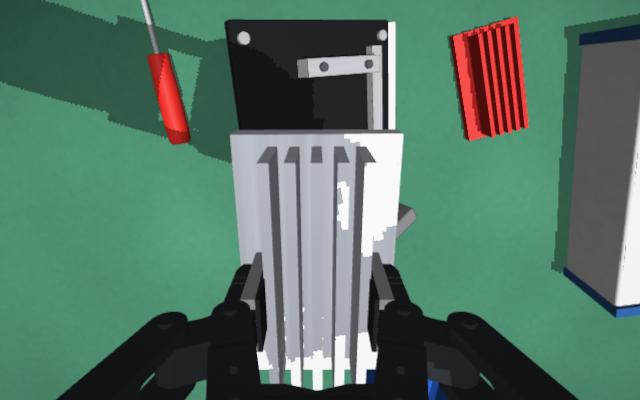

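The wrist view shows the plate's corners on the fence side at (226,20) and (388,20). It also shows the fence corners at (298,60) and (300,78), the ledge end at (367,47), and the held heat sink with its end edge from (231,130) to (403,132).

Run:
```python
from h import *
from scipy.optimize import least_squares
np.set_printoptions(precision=4,suppress=True)
w=env.get_image("wrist");a=env.get_image("scene");b=env.get_image("side")
W=[((226,20),(85,-135,0)),((388,20),(-85,-135,0)),((298,60),(25,-101,22)),((300,78),(25,-85,22)),((367,47),(-55,-110,10))]
S=[((190,46),(85,135)),((410,272),(85,-135)),((40,207),(-85,135)),((240,442),(-85,-135))]
B=[((183,110),(85,-135)),((540,368),(85,135)),((712,342),(-85,135))]
obs=[(w,p,P,1) for p,P in W]+[(a,(255+p[0]/5,145+p[1]/5),(*P,0),1) for p,P in S]+[(b,(265+p[0]/5,180+p[1]/5),(*P,0),1) for p,P in B]
def mk(o):
  def f(v):
    R=plateR(v[2]);return np.concatenate([k*(proj(im,np.array([v[0],v[1],.074])+R@(np.array(P)/1e3))-px) for im,px,P,k in o])
  return f
for o in (obs[:5],obs):
  r=least_squares(mk(o),[.53,-.128,-.09]);print(r.x,np.degrees(r.x[2]));print(r.fun.reshape(-1,2))
s=env.observe();R=np.array(s['tool_rot']);p=np.array(s['position'])
for P in [(.06,-.035,.0019),(.06,.035,.0019)]: print("hs edge",proj(w,p+R@np.array(P)))
```

```text
[ 0.5299 -0.1246 -0.1051] -6.021539980333723
[[-3.7876 -1.2897]
 [-3.9639  1.7773]
 [ 4.176  -0.8664]
 [ 3.3535  0.3202]
 [-0.0845  0.5329]]
[ 0.5314 -0.125  -0.0938] -5.3733548324646225
[[-3.6307  0.2328]
 [-3.9948  1.2093]
 [ 4.6099 -0.3829]
 [ 3.9827  0.7757]
 [ 0.1622  0.1944]
 [ 0.8725 -1.2485]
 [ 0.3721 -1.379 ]
 [ 0.1457 -1.2878]
 [ 0.1517 -0.5958]
 [-2.4651 -2.3783]
 [-1.3379 -2.9001]
 [-2.3556 -0.7299]]
hs edge [233.2245 135.0432]
hs edge [406.199  135.2166]
```

Run:
```python
from h import *
g=cv2.cvtColor(cv2.imread("pics/w3.png"),cv2.COLOR_BGR2GRAY)
for r in (24,40,68,90,115):
    print(r,[(c,int(g[r,c])) for c in range(220,405) if abs(int(g[r,c+1])-int(g[r,c-1]))>35])
for c in (270,310,330,350,375,392):
    print(c,[(r,int(g[r,c])) for r in range(5,135) if abs(int(g[r+1,c])-int(g[r-1,c]))>35])
a=cv2.imread("pics/w3.png")[8:138,217:412];cv2.imwrite("pics/w3c.png",cv2.resize(a,None,fx=4,fy=4,interpolation=cv2.INTER_CUBIC))
```

```text
24 [(223, 119), (224, 71), (225, 26), (387, 30), (388, 228), (394, 245), (395, 193), (396, 129)]
40 [(226, 54), (236, 35), (237, 93), (238, 126), (239, 169), (248, 199), (249, 151), (250, 75), (251, 35), (380, 64), (381, 100), (384, 99), (385, 55), (387, 31), (388, 230), (394, 246), (395, 193), (396, 131)]
68 [(230, 52), (296, 35), (297, 72), (298, 116), (307, 129), (308, 188), (318, 206), (319, 157), (320, 84), (327, 92), (328, 148), (329, 196), (366, 169), (368, 138), (370, 160), (371, 193), (381, 171), (382, 91), (383, 35), (387, 34), (388, 232), (394, 247), (395, 192), (396, 130)]
90 [(233, 51), (366, 34), (367, 112), (372, 141), (373, 189), (381, 202), (382, 115), (383, 34), (387, 35), (388, 185), (389, 242), (394, 248), (395, 191), (396, 130)]
115 [(236, 72), (237, 40), (366, 35), (367, 73), (368, 118), (372, 129), (373, 170), (381, 203), (382, 128), (383, 50), (387, 35), (388, 186), (389, 243), (394, 248), (395, 177), (396, 121)]
270 [(19, 91), (20, 28), (128, 21), (129, 57), (130, 89), (133, 98), (134, 141)]
310 [(19, 93), (20, 29), (57, 32), (58, 132), (59, 191), (76, 196), (77, 138), (78, 20), (129, 55), (130, 86), (133, 113), (134, 158)]
330 [(19, 95), (20, 41), (56, 30), (57, 137), (58, 193), (74, 197), (75, 147), (76, 38), (128, 36), (129, 72), (133, 115), (134, 159)]
350 [(19, 95), (20, 41), (55, 35), (56, 138), (57, 194), (73, 172), (74, 94), (75, 35), (128, 36), (129, 73), (132, 101), (133, 150), (134, 230)]
375 [(19, 95), (20, 40), (44, 33), (45, 141), (46, 198), (128, 203), (129, 166), (130, 102), (132, 99), (133, 179), (134, 240)]
392 [(21, 153), (22, 224), (128, 242), (129, 188), (130, 99), (132, 99), (133, 191), (134, 244)]
```

View pics/w3c.png

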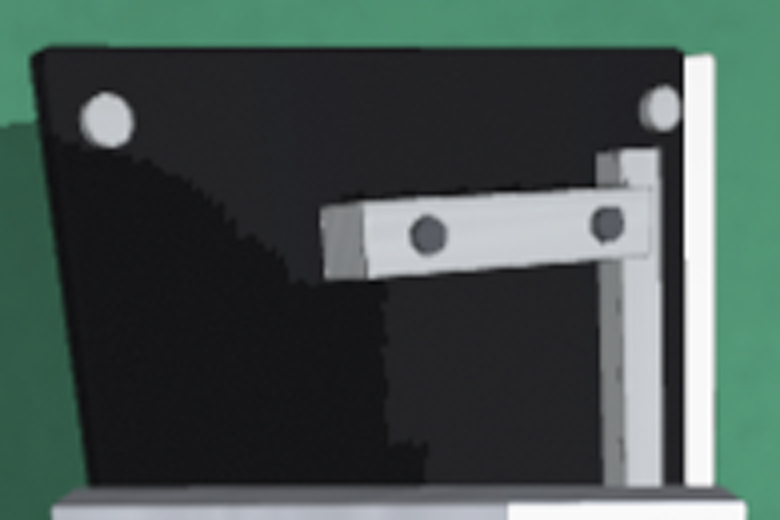

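The crop resolves the mix-up. The fence's top corners are at (307.5,58.7) and (308.5,77.5), and its foot is at (297.5,59.7) and (298.5,78). The ledge top is at (372,45.5), with its foot at (366.5,46.2).

```bash
cat > fit.py <<'E'
from h import *
from scipy.optimize import least_squares
np.set_printoptions(precision=4,suppress=True)
w=env.get_image("wrist")
W=[((228.2,19.8),(85,-135,0)),((388,20.5),(-85,-135,0)),((307.5,58.7),(25,-101,22)),((308.5,77.5),(25,-85,22)),((297.5,59.7),(25,-101,0)),((298.5,78),(25,-85,0)),((372,45.5),(-55,-110,10)),((366.5,46.2),(-55,-110,0))]
def f(v):
    R=plateR(v[2]);return np.concatenate([(proj(w,np.array([v[0],v[1],.074])+R@(np.array(P)/1e3))-px) for px,P in W])
r=least_squares(f,[.53,-.128,-.09]);print(r.x,np.degrees(r.x[2]));print(r.fun.reshape(-1,2))
R=plateR(r.x[2]);o=np.array([*r.x[:2],.074]);np.savez("plate.npz",R=R,o=o)
G=np.c_[-R[:,1],-R[:,0],-R[:,2]]
goal=o+R@np.array([-20,-21,13.9])/1e3
print("goal",goal);rel(goal+R[:,2]*.06,G)
E
python3 fit.py
```

```text
[ 0.5369 -0.1253 -0.0887] -5.084676847249635
[[-0.2875 -0.3563]
 [ 0.5375 -0.7938]
 [ 0.566  -0.2271]
 [ 0.9522  0.1691]
 [-0.808   0.3327]
 [-0.3219  0.1681]
 [-0.0175  0.2935]
 [-0.6661  0.5253]]
goal [ 0.5629 -0.1065  0.076 ]
t 8.9 tcp [ 0.5289 -0.1186  0.2984] rotvec(tool) [ 0.5234 -0.0182 -0.0683] shift in cur frame [0.0194 0.0616 0.1704] in goal frame [0.0151 0.1396 0.1162]
```

Request:
arm_command(
  deltas=[
    {"rx":0.0872,"ry":-0.003,"rz":-0.0114,"dx":0,"dy":0,"dz":0,"fingers":0.03},
    {"rx":0.0872,"ry":-0.003,"rz":-0.0114,"dx":0,"dy":0,"dz":0,"fingers":0.03},
    {"rx":0.0872,"ry":-0.003,"rz":-0.0114,"dx":0,"dy":0,"dz":0,"fingers":0.03},
    {"rx":0.0872,"ry":-0.003,"rz":-0.0114,"dx":0,"dy":0,"dz":0,"fingers":0.03},
    {"rx":0.0872,"ry":-0.003,"rz":-0.0114,"dx":0,"dy":0,"dz":0,"fingers":0.03},
    {"rx":0.0872,"ry":-0.003,"rz":-0.0114,"dx":0,"dy":0,"dz":0,"fingers":0.03},
    {"rx":0,"ry":0,"rz":0,"dx":0,"dy":0,"dz":0,"fingers":0.03},
  ],
  squeeze=50,
)

```text
time_s: 9.6
position: [0.53, -0.1189, 0.2963]
tool_rot: [[0.088, 0.861, -0.5], [0.996, -0.076, 0.045], [0.001, -0.502, -0.865]]
ft_force: [-0.3, -0.3, -4.8]
grip_width: 0.039
gripper_force: 52.1
```

Request:
arm_command(
  deltas=[
    {"rx":0,"ry":0,"rz":0,"dx":0.003,"dy":0.025,"dz":0.017,"fingers":0.03},
    {"rx":0,"ry":0,"rz":0,"dx":0.003,"dy":0.025,"dz":0.017,"fingers":0.03},
    {"rx":0,"ry":0,"rz":0,"dx":0.003,"dy":0.025,"dz":0.017,"fingers":0.03},
    {"rx":0,"ry":0,"rz":0,"dx":0.003,"dy":0.025,"dz":0.017,"fingers":0.03},
    {"rx":0,"ry":0,"rz":0,"dx":0.004,"dy":0.027,"dz":0.018,"fingers":0.03},
    {"rx":0,"ry":0,"rz":0,"dx":0,"dy":0,"dz":0,"fingers":0.03},
    {"rx":0,"ry":0,"rz":0,"dx":0,"dy":0,"dz":0,"fingers":0.03},
  ],
  squeeze=50,
)

```text
time_s: 10.3
position: [0.5971, -0.1089, 0.161]
tool_rot: [[0.089, 0.863, -0.496], [0.996, -0.077, 0.045], [0.0, -0.498, -0.867]]
ft_force: [-1.3, 0.3, -3.8]
grip_width: 0.0389
gripper_force: 52.2
```

```bash
cat > st.py <<'E'
from h import *
np.set_printoptions(precision=4,suppress=True)
d=np.load("plate.npz");R=d['R'];o=d['o'];G=np.c_[-R[:,1],-R[:,0],-R[:,2]]
s=env.observe();print("plate coords of TCP mm",R.T@(np.array(s['position'])-o)*1e3,"rot err",cv2.Rodrigues(np.array(s['tool_rot']).T@G)[0].ravel(),"F plate",R.T@np.array(s['ft_force']),s['grip_width'],s['time_s'],"q",np.array(s['q']))
E
python3 - <<'E'
exec(open('st.py').read())
a=env.get_image("scene");b=env.get_image("side")
# knob bar theta: box of steel bar; project model for candidate thetas into both crops
f=5
out=[]
for im,(x0,y0) in ((a,(255,145)),(b,(325,190))):
    c=cv2.resize(im["color"][y0:y0+70,x0:x0+80],None,fx=f,fy=f,interpolation=cv2.INTER_CUBIC)
    for th,col in ((16,(0,255,255)),(42,(0,0,255))):
        t=np.radians(th);d_=np.array([np.cos(t),np.sin(t),0])*35
        pts=[proj(im,o+R@((np.array([-27.5,66.7,72])+k*d_)/1e3)) for k in(-1,1)]
        q=[tuple(int(v) for v in (p-[x0,y0])*f) for p in pts]
        cv2.line(c,q[0],q[1],col,1)
    out.append(c)
cv2.imwrite("pics/k.png",np.hstack(out))
E
```

```text
plate coords of TCP mm [ -7.1887 -21.5921 104.6513] rot err [ 0.0018 -0.0003 -0.0003] F plate [-0.7336 -0.2181 -3.9396] 0.03894957093552602 10.3 q [-18.6303  45.2541  48.1964  -7.4139 115.5679 -14.9916]
```

View pics/k.png

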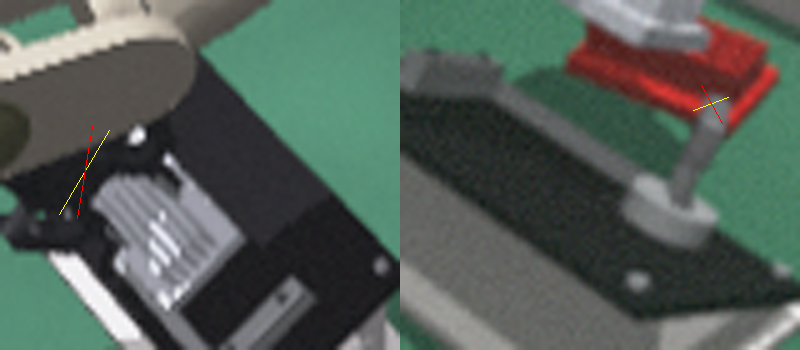

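The knob bar points about 29° toward +y, in between the two drawn lines. Nothing obstructs the descent.

Request:
arm_command(
  deltas=[
    {"rx":0,"ry":0,"rz":0,"dx":0,"dy":0,"dz":0.02,"fingers":0.03},
    {"rx":0,"ry":0,"rz":0,"dx":0,"dy":0,"dz":0.02,"fingers":0.03},
    {"rx":0,"ry":0,"rz":0,"dx":0,"dy":0,"dz":0.02,"fingers":0.03},
    {"rx":0,"ry":0,"rz":0,"dx":0,"dy":0,"dz":0.015,"fingers":0.03},
    {"rx":0,"ry":0,"rz":0,"dx":0,"dy":0,"dz":0.007,"fingers":0.03},
    {"rx":0,"ry":0,"rz":0,"dx":0,"dy":0,"dz":0,"fingers":0.03},
    {"rx":0,"ry":0,"rz":0,"dx":0,"dy":0,"dz":0,"fingers":0.03},
  ],
  squeeze=50,
)

```text
time_s: 11.1
position: [0.557, -0.1055, 0.0906]
tool_rot: [[0.089, 0.864, -0.496], [0.996, -0.077, 0.044], [-0.0, -0.498, -0.867]]
ft_force: [-1.3, -0.0, -4.2]
grip_width: 0.039
gripper_force: 52.2
```

Request:
arm_command(
  deltas=[
    {"rx":0,"ry":0,"rz":0,"dx":0,"dy":0,"dz":0.002,"fingers":0.03},
    {"rx":0,"ry":0,"rz":0,"dx":0,"dy":0,"dz":0.002,"fingers":0.03},
    {"rx":0,"ry":0,"rz":0,"dx":0,"dy":0,"dz":0.001,"fingers":0.03},
    {"rx":0,"ry":0,"rz":0,"dx":0,"dy":0,"dz":0,"fingers":0.03},
  ],
  squeeze=50,
)

```text
time_s: 11.5
position: [0.5538, -0.105, 0.0849]
tool_rot: [[0.089, 0.863, -0.498], [0.996, -0.077, 0.045], [0.0, -0.5, -0.866]]
ft_force: [0.4, 0.2, -3.3]
grip_width: 0.0397
gripper_force: 52.2
```

```bash
python3 st.py
```

```text
plate coords of TCP mm [ -7.5673 -21.7132  16.9808] rot err [ 0.     -0.0005 -0.0001] F plate [-1.9722 -0.2378 -2.6539] 0.039680067746478746 11.5 q [-19.47    44.7564  62.7159  -7.2604 101.6574 -13.9914]
```

Request:
arm_command(
  deltas=[
    {"rx":0,"ry":0,"rz":0,"dx":0,"dy":0,"dz":0.001,"fingers":0.03},
    {"rx":0,"ry":0,"rz":0,"dx":0,"dy":0,"dz":0.001,"fingers":0.03},
    {"rx":0,"ry":0,"rz":0,"dx":0,"dy":0,"dz":0,"fingers":0.03},
  ],
  squeeze=50,
)

```text
time_s: 11.8
position: [0.5528, -0.1049, 0.0832]
tool_rot: [[0.089, 0.863, -0.498], [0.996, -0.077, 0.045], [0.0, -0.5, -0.866]]
ft_force: [0.9, -1.3, -4.0]
grip_width: 0.0389
gripper_force: 52.2
```

Request:
arm_command(
  deltas=[
    {"rx":0,"ry":0,"rz":0,"dx":0,"dy":0,"dz":0.001,"fingers":0.03},
    {"rx":0,"ry":0,"rz":0,"dx":0,"dy":0,"dz":0,"fingers":0.03},
  ],
  squeeze=50,
)

```text
time_s: 12.0
position: [0.5524, -0.1048, 0.0824]
tool_rot: [[0.089, 0.863, -0.498], [0.996, -0.077, 0.045], [0.0, -0.5, -0.866]]
ft_force: [-0.2, -0.8, -4.3]
grip_width: 0.0389
gripper_force: 52.4
```

```bash
python3 st.py
```

```text
plate coords of TCP mm [ -7.577  -21.71    14.0529] rot err [ 0.0003 -0.0005 -0.0001] F plate [-1.9882  0.8026 -3.7845] 0.03886055533081031 12.0 q [-19.5022  44.77    63.1585  -7.2603 101.1843 -13.9618]
```

Request:
arm_command(
  deltas=[
    {"rx":0,"ry":0,"rz":0,"dx":0,"dy":0,"dz":0.001,"fingers":0.03},
    {"rx":0,"ry":0,"rz":0,"dx":0,"dy":0,"dz":0,"fingers":0.03},
  ],
  squeeze=50,
)

```text
time_s: 12.2
position: [0.5523, -0.1049, 0.0823]
tool_rot: [[0.089, 0.863, -0.496], [0.996, -0.077, 0.044], [0.0, -0.498, -0.867]]
ft_force: [3.3, 0.8, 2.7]
grip_width: 0.0392
gripper_force: 53.2
```

Request:
arm_command(
  deltas=[
    {"rx":0,"ry":0,"rz":0,"dx":0,"dy":0,"dz":0.0007,"fingers":0.03},
    {"rx":0,"ry":0,"rz":0,"dx":0,"dy":0,"dz":0,"fingers":0.03},
  ],
  squeeze=50,
)

```text
time_s: 12.4
position: [0.5523, -0.1049, 0.0822]
tool_rot: [[0.089, 0.864, -0.496], [0.996, -0.077, 0.044], [-0.0, -0.497, -0.867]]
ft_force: [5.3, 0.3, 8.9]
grip_width: 0.0396
gripper_force: 53.8
```

```bash
python3 st.py
```

```text
plate coords of TCP mm [ -7.5971 -21.6831  13.8867] rot err [ 0.0029  0.0001 -0.0003] F plate [-0.1546 -0.7643 10.3326] 0.03961725660004386 12.4 q [-19.5065  44.6991  63.2836  -7.2551 100.9769 -13.9466]
```

Contact came exactly at the expected height. Next I slide it down to the ledge while it is still held.

Request:
arm_command(
  deltas=[
    {"rx":0,"ry":0,"rz":0,"dx":0,"dy":0.002,"dz":-0.001,"fingers":0.03},
    {"rx":0,"ry":0,"rz":0,"dx":0,"dy":0.003,"dz":0,"fingers":0.03},
    {"rx":0,"ry":0,"rz":0,"dx":0,"dy":0.003,"dz":0,"fingers":0.03},
    {"rx":0,"ry":0,"rz":0,"dx":0,"dy":0.002,"dz":0,"fingers":0.03},
    {"rx":0,"ry":0,"rz":0,"dx":0,"dy":0,"dz":0,"fingers":0.03},
    {"rx":0,"ry":0,"rz":0,"dx":0,"dy":0,"dz":0,"fingers":0.03},
  ],
  squeeze=50,
)

```text
time_s: 13.0
position: [0.5611, -0.1058, 0.0771]
tool_rot: [[0.089, 0.863, -0.497], [0.996, -0.077, 0.044], [-0.0, -0.499, -0.867]]
ft_force: [3.4, -0.6, 5.0]
grip_width: 0.0393
gripper_force: 53.4
```

```bash
python3 st.py
```

```text
plate coords of TCP mm [-17.8442 -21.5699  13.884 ] rot err [ 0.0012 -0.0001 -0.0003] F plate [-0.5105  0.259   6.035 ] 0.03930504808129487 13.0 q [-19.3279  45.869   61.6505  -7.1919 101.5556 -13.8353]
```

Request:
arm_command(
  deltas=[
    {"rx":0,"ry":0,"rz":0,"dx":0,"dy":0.001,"dz":0,"fingers":0.03},
    {"rx":0,"ry":0,"rz":0,"dx":0,"dy":0.001,"dz":0,"fingers":0.03},
    {"rx":0,"ry":0,"rz":0,"dx":0,"dy":0,"dz":0,"fingers":0.03},
  ],
  squeeze=50,
)

```text
time_s: 13.3
position: [0.5626, -0.1059, 0.0762]
tool_rot: [[0.089, 0.863, -0.498], [0.996, -0.077, 0.044], [-0.0, -0.5, -0.866]]
ft_force: [2.0, 0.1, 6.5]
grip_width: 0.0392
gripper_force: 53.5
```

```bash
python3 st.py
```

```text
plate coords of TCP mm [-19.5736 -21.568   13.8782] rot err [ 0.0005 -0.0002 -0.0004] F plate [ 1.5847 -0.3035  6.6409] 0.0392113618324724 13.3 q [-19.2954  46.0782  61.3559  -7.1849 101.6827 -13.8112]
```

Request:
arm_command(
  deltas=[
    {"rx":0,"ry":0,"rz":0,"dx":0,"dy":0.001,"dz":0,"fingers":0.03},
    {"rx":0,"ry":0,"rz":0,"dx":0,"dy":0,"dz":0,"fingers":0.03},
  ],
  squeeze=50,
)

```text
time_s: 13.5
position: [0.5628, -0.1058, 0.0762]
tool_rot: [[0.09, 0.862, -0.499], [0.996, -0.078, 0.045], [-0.0, -0.501, -0.865]]
ft_force: [-3.3, 0.5, 8.7]
grip_width: 0.0392
gripper_force: 53.5
```

```bash
python3 st.py
```

```text
plate coords of TCP mm [-19.7384 -21.6279  13.9459] rot err [-0.0015 -0.0003 -0.0009] F plate [ 7.2496 -0.2113  5.8858] 0.03918016103807018 13.5 q [-19.2802  46.1536  61.2387  -7.2003 101.8416 -13.7774]
```

Request:
arm_command(
  deltas=[
    {"rx":0,"ry":0,"rz":0,"dx":0,"dy":-0.0005,"dz":-0.0004,"fingers":0.042},
    {"rx":0,"ry":0,"rz":0,"dx":0,"dy":0,"dz":0,"fingers":0.046},
    {"rx":0,"ry":0,"rz":0,"dx":0,"dy":0,"dz":0,"fingers":0.055},
    {"rx":0,"ry":0,"rz":0,"dx":0,"dy":0,"dz":0,"fingers":0.065},
    {"rx":0,"ry":0,"rz":0,"dx":0,"dy":0,"dz":0,"fingers":0.065},
    {"rx":0,"ry":0,"rz":0,"dx":0,"dy":0,"dz":0,"fingers":0.065},
  ],
)

```text
time_s: 14.1
position: [0.563, -0.1058, 0.0758]
tool_rot: [[0.089, 0.863, -0.498], [0.996, -0.077, 0.045], [0.0, -0.5, -0.866]]
ft_force: [0.6, -0.5, 0.6]
grip_width: 0.065
gripper_force: 0.0
```

Request:
arm_command(
  deltas=[
    {"rx":0,"ry":0,"rz":0,"dx":0,"dy":0,"dz":-0.01,"fingers":0.065},
    {"rx":0,"ry":0,"rz":0,"dx":0,"dy":0,"dz":-0.025,"fingers":0.065},
    {"rx":0,"ry":0,"rz":0,"dx":0,"dy":0,"dz":-0.035,"fingers":0.065},
    {"rx":0,"ry":0,"rz":0,"dx":0,"dy":0,"dz":-0.035,"fingers":0.065},
    {"rx":0,"ry":0,"rz":0,"dx":0,"dy":0,"dz":-0.035,"fingers":0.065},
    {"rx":0,"ry":0,"rz":0,"dx":0,"dy":0,"dz":-0.03,"fingers":0.065},
    {"rx":0,"ry":0,"rz":0,"dx":0,"dy":0,"dz":0,"fingers":0.065},
    {"rx":0,"ry":0,"rz":0,"dx":0,"dy":0,"dz":0,"fingers":0.065},
  ],
)

```text
time_s: 14.9
position: [0.6478, -0.1133, 0.2232]
tool_rot: [[0.089, 0.863, -0.497], [0.996, -0.077, 0.045], [0.0, -0.499, -0.866]]
ft_force: [0.2, 0.0, -0.2]
grip_width: 0.0649
gripper_force: 0.0
```

```bash
python3 st.py
python3 - <<'E'
from h import *
im=env.get_image("wrist");cv2.imwrite("pics/w5.png",im["color"])
for q in ["lobe","knob_grip","cam","heatsink"]:
    print(q,[(np.round(r["location"],1),round(r["p"],2)) for r in env.tip_of(q,im)[:3]])
d=np.load("plate.npz");R=d['R'];o=d['o']
for P in [(-27.5,66.7,62),(-27.5,66.7,72),(-20,-25,0)]:print(P,proj(im,o+R@np.array(P)/1e3))
for th in (20,30,40):
    t=np.radians(th);print(th,[np.round(proj(im,o+R@(np.array([-27.5,66.7,72])+k*35*np.array([np.cos(t),np.sin(t),0]))/1e3)) for k in(-1,1)])
E
```

```text
plate coords of TCP mm [-20.1465 -21.7076 183.8899] rot err [ 0.0008 -0.0003 -0.    ] F plate [-0.283  -0.0594 -0.0877] 0.06487718753255604 14.9 q [-17.7379  50.1639  27.846   -8.3156 131.0411 -16.4863]
lobe [(array([292.6, 271.6]), 0.96)]
knob_grip [(array([324.8, 286.6]), 0.93)]
cam []
heatsink [(array([315.7, 167.1]), 0.97), (array([542.6, 127.3]), 0.96)]
(-27.5, 66.7, 62) [326.88341195 285.32749813]
(-27.5, 66.7, 72) [327.2084164  292.14255037]
(-20, -25, 0) [317.98787418 162.88137453]
20 [array([368., 280.]), array([288., 304.])]
30 [array([365., 274.]), array([291., 310.])]
40 [array([361., 268.]), array([295., 315.])]
```

View pics/w5.png

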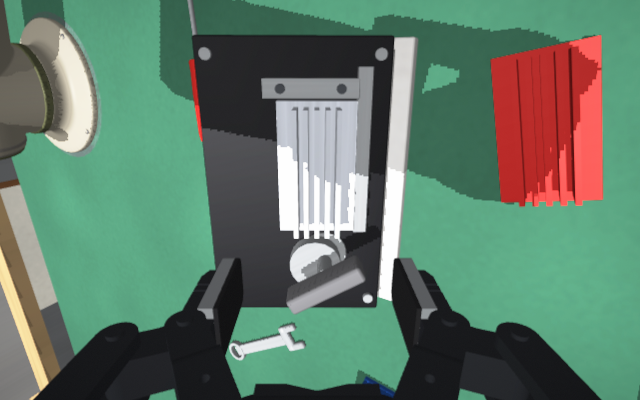

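The heat sink lies flat with its edge on the ledge, base at (277–357, 100–230) and just clear of the fence. The knob axis projects to (327,290), agreeing with the network. The bar runs from (290,305) to (362,268), about 31°.

Request:
arm_command(
  deltas=[
    {"rx":0,"ry":0,"rz":0,"dx":-0.022,"dy":0.0018,"dz":0,"fingers":0.05},
    {"rx":0,"ry":0,"rz":0,"dx":-0.022,"dy":0.0018,"dz":0,"fingers":0.05},
    {"rx":0,"ry":0,"rz":0,"dx":-0.022,"dy":0.0018,"dz":0,"fingers":0.05},
    {"rx":0,"ry":0,"rz":0,"dx":-0.0224,"dy":0.002,"dz":0,"fingers":0.05},
    {"rx":0,"ry":0,"rz":0,"dx":0,"dy":0,"dz":0,"fingers":0.05},
  ],
)

```text
time_s: 15.65
position: [0.6454, -0.2047, 0.2184]
tool_rot: [[0.092, 0.862, -0.499], [0.996, -0.08, 0.047], [0.0, -0.501, -0.865]]
ft_force: [0.0, 0.6, -0.5]
grip_width: 0.0502
gripper_force: 0.0
```

Request:
arm_command(
  deltas=[
    {"rx":0,"ry":0,"rz":0.129,"dx":0,"dy":0,"dz":0,"fingers":0.05},
    {"rx":0,"ry":0,"rz":0.129,"dx":0,"dy":0,"dz":0,"fingers":0.05},
    {"rx":0,"ry":0,"rz":0.129,"dx":0,"dy":0,"dz":0,"fingers":0.05},
    {"rx":0,"ry":0,"rz":0.129,"dx":0,"dy":0,"dz":0,"fingers":0.05},
    {"rx":0,"ry":0,"rz":0.129,"dx":0,"dy":0,"dz":0,"fingers":0.05},
    {"rx":0,"ry":0,"rz":0.129,"dx":0,"dy":0,"dz":0,"fingers":0.05},
    {"rx":0,"ry":0,"rz":0.129,"dx":0,"dy":0,"dz":0,"fingers":0.05},
    {"rx":0,"ry":0,"rz":0.129,"dx":0,"dy":0,"dz":0,"fingers":0.05},
    {"rx":0,"ry":0,"rz":0,"dx":0,"dy":0,"dz":0,"fingers":0.05},
    {"rx":0,"ry":0,"rz":0,"dx":0,"dy":0,"dz":0,"fingers":0.05},
  ],
)

```text
time_s: 16.65
position: [0.6461, -0.2014, 0.2194]
tool_rot: [[0.785, 0.369, -0.498], [0.449, -0.893, 0.045], [-0.428, -0.258, -0.866]]
ft_force: [-0.2, -0.3, -0.2]
grip_width: 0.0498
gripper_force: 0.0
```

```bash
cat > kn.py <<'E'
exec(open('st.py').read())
T=R.T@np.array(s['tool_rot']);print("tool y in plate",T[:,1],"cw angle",np.degrees(np.arctan2(T[1,1],-T[0,1])),"shift to grip (tool, mm)",T.T@(np.array([-27.5,66.7,44])-R.T@(np.array(s['position'])-o)*1e3),"tau tool",np.array(s['tool_rot']).T@np.array(s['wrist_torque']))
E
python3 kn.py
python3 - <<'E'
from h import *
im=env.get_image("wrist");cv2.imwrite("pics/w6.png",im["color"])
d=np.load("plate.npz");R=d['R'];o=d['o']
print(proj(im,o+R@np.array((-27.5,66.7,62))/1e3),[r["location"] for r in env.tip_of("knob_grip",im)[:2]])
g=im["color"].astype(int)
# bar angle via grey low-saturation segmentation near the knob
c=proj(im,o+R@np.array((-27.5,66.7,72))/1e3);print(c)
E
```

```text
plate coords of TCP mm [-27.3304  66.1847 183.7211] rot err [-0.0003 -0.0003 -1.0282] F plate [ 0.0892  0.2995 -0.2249] 0.0497942196754504 16.65 q [-23.7874  53.0111  22.3222 -12.5688 132.6579  33.9825]
tool y in plate [-0.5164  0.8564 -0.0004] cw angle 58.911868167157095 shift to grip (tool, mm) [ -0.1324   0.578  139.7209] tau tool [-0.1371  0.2586  0.0241]
[318.61435116 185.01815328] [[318.3, 187.3]]
[318.67119999 189.0465381 ]
```

View pics/w6.png

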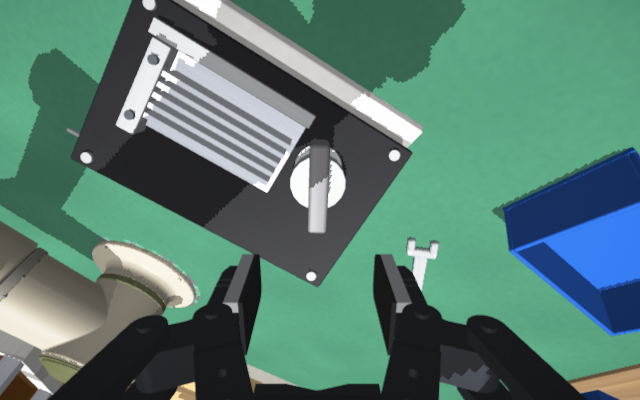

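The bar, from (319,145) to (317,232), is vertical in the picture, so the fingers line up with it. This was the eleventh picture I viewed, one over the limit of 10, so from here I use numbers only.

Request:
arm_command(
  deltas=[
    {"rx":0,"ry":0,"rz":0,"dx":0,"dy":0.0005,"dz":0.025,"fingers":0.05},
    {"rx":0,"ry":0,"rz":0,"dx":0,"dy":0,"dz":0.025,"fingers":0.05},
    {"rx":0,"ry":0,"rz":0,"dx":0,"dy":0,"dz":0.025,"fingers":0.05},
    {"rx":0,"ry":0,"rz":0,"dx":0,"dy":0,"dz":0.025,"fingers":0.05},
    {"rx":0,"ry":0,"rz":0,"dx":0,"dy":0,"dz":0.02,"fingers":0.05},
    {"rx":0,"ry":0,"rz":0,"dx":0,"dy":0,"dz":0.013,"fingers":0.05},
    {"rx":0,"ry":0,"rz":0,"dx":0,"dy":0,"dz":0.006,"fingers":0.05},
    {"rx":0,"ry":0,"rz":0,"dx":0,"dy":0,"dz":0,"fingers":0.05},
    {"rx":0,"ry":0,"rz":0,"dx":0,"dy":0,"dz":0,"fingers":0.05},
  ],
)

```text
time_s: 17.65
position: [0.5776, -0.1964, 0.0995]
tool_rot: [[0.786, 0.367, -0.497], [0.445, -0.894, 0.044], [-0.428, -0.256, -0.867]]
ft_force: [1.0, -0.5, 0.9]
grip_width: 0.0501
gripper_force: 0.0
```

```bash
python3 kn.py
```

```text
plate coords of TCP mm [-27.8137  67.2256  45.5147] rot err [ 0.0012 -0.0007 -1.0318] F plate [-0.4271  0.3984  1.3291] 0.0501007798060656 17.65 q [-25.6014  48.158   52.4289 -10.5576 107.4566  37.946 ]
tool y in plate [-0.5133  0.8582  0.0007] cw angle 59.11602663343035 shift to grip (tool, mm) [-0.0012 -0.6131  1.5143] tau tool [-0.1348  0.1781  0.0072]
```

Request:
arm_command(
  deltas=[
    {"rx":0,"ry":0,"rz":0,"dx":0,"dy":0,"dz":0,"fingers":0.005},
    {"rx":0,"ry":0,"rz":0,"dx":0,"dy":0,"dz":0,"fingers":0.005},
    {"rx":0,"ry":0,"rz":0,"dx":0,"dy":0,"dz":0,"fingers":0.005},
    {"rx":0,"ry":0,"rz":0,"dx":0,"dy":0,"dz":0,"fingers":0.005},
    {"rx":0,"ry":0,"rz":0,"dx":0,"dy":0,"dz":0,"fingers":0.005},
    {"rx":0,"ry":0,"rz":0,"dx":0,"dy":0,"dz":0,"fingers":0.005},
  ],
  squeeze=60,
)

```text
time_s: 18.25
position: [0.5774, -0.1961, 0.0994]
tool_rot: [[0.786, 0.367, -0.497], [0.445, -0.894, 0.045], [-0.428, -0.256, -0.867]]
ft_force: [2.4, 1.3, 6.1]
grip_width: 0.0141
gripper_force: 59.7
```

```bash
python3 kn.py
```

```text
plate coords of TCP mm [-27.6465  67.0017  45.3273] rot err [ 0.0008 -0.0009 -1.032 ] F plate [ 1.0642 -1.5132  6.3753] 0.014077033746796027 18.25 q [-25.5953  48.1434  52.4819 -10.5423 107.4415  37.9768]
tool y in plate [-0.5131  0.8583  0.0003] cw angle 59.13017650681432 shift to grip (tool, mm) [ 0.0276 -0.3345  1.3272] tau tool [ 0.4141  0.1406 -0.0412]
```

Request:
arm_command(
  deltas=[
    {"rx":0,"ry":0,"rz":0.08,"dx":0,"dy":0,"dz":0,"fingers":0.005},
    {"rx":0,"ry":0,"rz":0.1,"dx":0,"dy":0,"dz":0,"fingers":0.005},
    {"rx":0,"ry":0,"rz":0.1,"dx":0,"dy":0,"dz":0,"fingers":0.005},
    {"rx":0,"ry":0,"rz":0.1,"dx":0,"dy":0,"dz":0,"fingers":0.005},
    {"rx":0,"ry":0,"rz":0.1,"dx":0,"dy":0,"dz":0,"fingers":0.005},
    {"rx":0,"ry":0,"rz":0.1,"dx":0,"dy":0,"dz":0,"fingers":0.005},
    {"rx":0,"ry":0,"rz":0.1,"dx":0,"dy":0,"dz":0,"fingers":0.005},
    {"rx":0,"ry":0,"rz":0.1,"dx":0,"dy":0,"dz":0,"fingers":0.005},
    {"rx":0,"ry":0,"rz":0.1,"dx":0,"dy":0,"dz":0,"fingers":0.005},
    {"rx":0,"ry":0,"rz":0,"dx":0,"dy":0,"dz":0,"fingers":0.005},
  ],
  squeeze=60,
)

```text
time_s: 19.25
position: [0.5774, -0.1966, 0.0994]
tool_rot: [[0.783, -0.375, -0.497], [-0.409, -0.912, 0.044], [-0.469, 0.169, -0.867]]
ft_force: [2.1, 0.2, 5.4]
grip_width: 0.014
gripper_force: 59.7
```

```bash
python3 kn.py
```

```text
plate coords of TCP mm [-27.6873  67.4352  45.3152] rot err [ 0.0011 -0.0011 -1.9155] F plate [ 0.8659 -0.3499  5.6991] 0.013959931386615308 19.25 q [-25.617   48.1465  52.4748 -10.5802 107.4163  88.5674]
tool y in plate [ 0.3379  0.9412 -0.0002] cw angle 109.75166550169754 shift to grip (tool, mm) [-0.4265 -0.6284  1.3148] tau tool [ 0.0882 -0.0255  0.04  ]
```

Request:
arm_command(
  deltas=[
    {"rx":0,"ry":0,"rz":0.06,"dx":0,"dy":0,"dz":0,"fingers":0.005},
    {"rx":0,"ry":0,"rz":0.06,"dx":0,"dy":0,"dz":0,"fingers":0.005},
    {"rx":0,"ry":0,"rz":0.06,"dx":0,"dy":0,"dz":0,"fingers":0.005},
    {"rx":0,"ry":0,"rz":0,"dx":0,"dy":0,"dz":0,"fingers":0.005},
  ],
  squeeze=60,
)

```text
time_s: 19.65
position: [0.5773, -0.1967, 0.0994]
tool_rot: [[0.703, -0.508, -0.497], [-0.565, -0.824, 0.044], [-0.432, 0.25, -0.867]]
ft_force: [1.7, -1.4, 4.7]
grip_width: 0.0143
gripper_force: 59.7
```

```bash
python3 kn.py
```

```text
plate coords of TCP mm [-27.6585  67.5836  45.3186] rot err [ 0.0011 -0.0012 -2.0945] F plate [0.744  1.2203 4.9614] 0.014310799636334928 19.65 q [-25.6267  48.1468  52.4718 -10.591  107.4172  98.8118]
tool y in plate [ 0.5001  0.866  -0.0004] cw angle 120.00814315450236 shift to grip (tool, mm) [-0.5808 -0.6854  1.3181] tau tool [ 0.0061 -0.0159  0.0701]
```

Request:
arm_command(
  deltas=[
    {"rx":0,"ry":0,"rz":0.04,"dx":0,"dy":0,"dz":0,"fingers":0.005},
    {"rx":0,"ry":0,"rz":0.04,"dx":0,"dy":0,"dz":0,"fingers":0.005},
    {"rx":0,"ry":0,"rz":0,"dx":0,"dy":0,"dz":0,"fingers":0.005},
  ],
  squeeze=60,
)

```text
time_s: 19.95
position: [0.5773, -0.1967, 0.0994]
tool_rot: [[0.661, -0.563, -0.497], [-0.628, -0.777, 0.044], [-0.411, 0.283, -0.867]]
ft_force: [1.3, -0.9, 4.5]
grip_width: 0.014
gripper_force: 59.7
```

```bash
python3 kn.py
```

```text
plate coords of TCP mm [-27.6314  67.5892  45.3329] rot err [ 0.0011 -0.0012 -2.174 ] F plate [1.0417 0.8163 4.5815] 0.013975528501775424 19.95 q [-25.6273  48.1441  52.4736 -10.5919 107.4182 103.3611]
tool y in plate [ 0.5672  0.8235 -0.0004] cw angle 124.55847636472717 shift to grip (tool, mm) [-0.6143 -0.6572  1.3324] tau tool [-0.029  -0.0383  0.0585]
```

Request:
arm_command(
  deltas=[
    {"rx":0,"ry":0,"rz":0.04,"dx":0,"dy":0,"dz":0,"fingers":0.005},
    {"rx":0,"ry":0,"rz":0.03,"dx":0,"dy":0,"dz":0,"fingers":0.005},
    {"rx":0,"ry":0,"rz":0,"dx":0,"dy":0,"dz":0,"fingers":0.005},
  ],
  squeeze=60,
)

```text
time_s: 20.25
position: [0.5773, -0.1968, 0.0995]
tool_rot: [[0.62, -0.607, -0.497], [-0.681, -0.731, 0.044], [-0.39, 0.311, -0.867]]
ft_force: [1.7, -1.3, 5.6]
grip_width: 0.0139
gripper_force: 59.7
```

```bash
python3 kn.py
```

```text
plate coords of TCP mm [-27.6215  67.6326  45.3415] rot err [ 0.0012 -0.0012 -2.2437] F plate [1.2204 1.145  5.7314] 0.013915501126086817 20.25 q [-25.6287  48.1441  52.4719 -10.5986 107.4189 107.3529]
tool y in plate [ 0.6232  0.782  -0.0004] cw angle 128.5536973807529 shift to grip (tool, mm) [-0.6779 -0.653   1.3409] tau tool [-0.0858 -0.0616  0.0386]
```

Request:
arm_command(
  deltas=[
    {"rx":0,"ry":0,"rz":0.03,"dx":0,"dy":0,"dz":0,"fingers":0.005},
    {"rx":0,"ry":0,"rz":0,"dx":0,"dy":0,"dz":0,"fingers":0.005},
  ],
  squeeze=60,
)

```text
time_s: 20.45
position: [0.5773, -0.1968, 0.0995]
tool_rot: [[0.602, -0.625, -0.497], [-0.702, -0.71, 0.044], [-0.38, 0.323, -0.867]]
ft_force: [0.5, -1.0, 5.5]
grip_width: 0.0141
gripper_force: 59.7
```

```bash
python3 kn.py
```

```text
plate coords of TCP mm [-27.5968  67.6496  45.3289] rot err [ 0.0011 -0.0011 -2.2736] F plate [2.2363 0.9365 5.0363] 0.014148597816310697 20.45 q [-25.6304  48.1439  52.4739 -10.6005 107.4212 109.066 ]
tool y in plate [ 0.6464  0.763  -0.0004] cw angle 130.26854164659977 shift to grip (tool, mm) [-0.6893 -0.6614  1.3284] tau tool [-0.0322 -0.0491  0.07  ]
```

Request:
arm_command(
  deltas=[
    {"rx":0,"ry":0,"rz":0.04,"dx":0,"dy":0,"dz":0,"fingers":0.005},
    {"rx":0,"ry":0,"rz":0,"dx":0,"dy":0,"dz":0,"fingers":0.005},
  ],
  squeeze=60,
)

```text
time_s: 20.65
position: [0.5773, -0.1968, 0.0994]
tool_rot: [[0.576, -0.649, -0.497], [-0.731, -0.681, 0.044], [-0.367, 0.338, -0.867]]
ft_force: [0.8, -1.8, 5.9]
grip_width: 0.0137
gripper_force: 59.7
```

```bash
python3 kn.py|tail -1
```

```text
tool y in plate [ 0.6766  0.7363 -0.0005] cw angle 132.58094932217423 shift to grip (tool, mm) [-0.7339 -0.6503  1.319 ] tau tool [-0.0663 -0.0431  0.0641]
```

Request:
arm_command(
  deltas=[
    {"rx":0,"ry":0,"rz":0.03,"dx":0,"dy":0,"dz":0,"fingers":0.005},
    {"rx":0,"ry":0,"rz":0,"dx":0,"dy":0,"dz":0,"fingers":0.005},
  ],
  squeeze=60,
)

```text
time_s: 20.85
position: [0.5773, -0.1968, 0.0995]
tool_rot: [[0.556, -0.666, -0.497], [-0.75, -0.66, 0.044], [-0.357, 0.349, -0.867]]
ft_force: [0.9, -1.3, 6.0]
grip_width: 0.0141
gripper_force: 59.6
```

```bash
python3 kn.py
```

```text
plate coords of TCP mm [-27.5704  67.6988  45.3364] rot err [ 0.0011 -0.0011 -2.3433] F plate [2.1507 1.2441 5.712 ] 0.014058026825463537 20.85 q [-25.6339  48.1428  52.4736 -10.6043 107.4231 113.0551]
tool y in plate [ 0.6979  0.7162 -0.0005] cw angle 134.26213426440623 shift to grip (tool, mm) [-0.7491 -0.6655  1.3359] tau tool [-0.1486  0.0116 -0.1945]
```

Request:
arm_command(
  deltas=[
    {"rx":0,"ry":0,"rz":0.015,"dx":0,"dy":0,"dz":0,"fingers":0.005},
    {"rx":0,"ry":0,"rz":0,"dx":0,"dy":0,"dz":0,"fingers":0.005},
  ],
  squeeze=60,
)

```text
time_s: 21.05
position: [0.5773, -0.197, 0.0994]
tool_rot: [[0.547, -0.674, -0.497], [-0.76, -0.649, 0.044], [-0.352, 0.354, -0.867]]
ft_force: [0.7, -1.7, 5.8]
grip_width: 0.0138
gripper_force: 59.6
```

```bash
python3 kn.py|tail -1; python3 -c "
from h import *
print(env.observe()['joint_efforts'])"
```

```text
tool y in plate [ 0.7084  0.7058 -0.0005] cw angle 135.10631321365318 shift to grip (tool, mm) [-0.9081 -0.6986  1.3101] tau tool [-0.2255  0.1746 -0.2044]
[ 1.06105562e+00 -6.13182878e+01 -1.91623592e+01  1.56477193e-02
  1.17586501e+00  3.13458480e-01]
```

Request:
arm_command(
  deltas=[
    {"rx":0,"ry":0,"rz":0.02,"dx":0,"dy":0,"dz":0,"fingers":0.005},
    {"rx":0,"ry":0,"rz":0,"dx":0,"dy":0,"dz":0,"fingers":0.005},
  ],
  squeeze=60,
)

```text
time_s: 21.25
position: [0.5773, -0.197, 0.0995]
tool_rot: [[0.533, -0.684, -0.497], [-0.772, -0.634, 0.043], [-0.344, 0.361, -0.867]]
ft_force: [1.0, -3.3, 6.0]
grip_width: 0.0143
gripper_force: 59.7
```

```bash
echo "print(s['joint_efforts'][5])">>kn.py; python3 kn.py|tail -2
```

```text
tool y in plate [ 0.7222  0.6917 -0.0005] cw angle 136.23289310435004 shift to grip (tool, mm) [-0.9212 -0.7103  1.3455] tau tool [-0.2829  0.2685 -0.5268]
0.6642321310937405
```

Request:
arm_command(
  deltas=[
    {"rx":0,"ry":0,"rz":0.02,"dx":0,"dy":0,"dz":0,"fingers":0.005},
    {"rx":0,"ry":0,"rz":0,"dx":0,"dy":0,"dz":0,"fingers":0.005},
  ],
  squeeze=60,
)

```text
time_s: 21.45
position: [0.5773, -0.197, 0.0994]
tool_rot: [[0.52, -0.695, -0.497], [-0.785, -0.618, 0.043], [-0.337, 0.367, -0.867]]
ft_force: [-0.3, -2.7, 5.1]
grip_width: 0.0135
gripper_force: 60.0
```

```bash
python3 kn.py
```

```text
plate coords of TCP mm [-27.614   67.8696  45.3226] rot err [ 0.0016 -0.0012 -2.3973] F plate [2.5679 2.7334 4.4024] 0.013525899195363962 21.45 q [-25.6392  48.1452  52.4712 -10.6255 107.4071 116.1356]
tool y in plate [ 0.7355  0.6775 -0.0004] cw angle 137.3534947430353 shift to grip (tool, mm) [-0.9395 -0.708   1.3214] tau tool [-0.3315  0.3378 -0.7739]
0.9858318418264389
```

The knob has gone stiff at 0.77 N·m, inside the firm range. I release it and retreat along the normal.

Request:
arm_command(
  deltas=[
    {"rx":0,"ry":0,"rz":0,"dx":0,"dy":0,"dz":0,"fingers":0.02},
    {"rx":0,"ry":0,"rz":0,"dx":0,"dy":0,"dz":0,"fingers":0.035},
    {"rx":0,"ry":0,"rz":0,"dx":0,"dy":0,"dz":0,"fingers":0.05},
    {"rx":0,"ry":0,"rz":0,"dx":0,"dy":0,"dz":0,"fingers":0.05},
    {"rx":0,"ry":0,"rz":0,"dx":0,"dy":0,"dz":0,"fingers":0.05},
  ],
)

```text
time_s: 21.95
position: [0.5771, -0.1962, 0.0988]
tool_rot: [[0.519, -0.695, -0.498], [-0.785, -0.618, 0.045], [-0.339, 0.367, -0.866]]
ft_force: [0.0, -0.3, 0.4]
grip_width: 0.0501
gripper_force: 0.0
```

Request:
arm_command(
  deltas=[
    {"rx":0,"ry":0,"rz":0,"dx":0,"dy":0,"dz":-0.01,"fingers":0.05},
    {"rx":0,"ry":0,"rz":0,"dx":0,"dy":0,"dz":-0.025,"fingers":0.05},
    {"rx":0,"ry":0,"rz":0,"dx":0,"dy":0,"dz":-0.035,"fingers":0.05},
    {"rx":0,"ry":0,"rz":0,"dx":0,"dy":0,"dz":-0.035,"fingers":0.05},
    {"rx":0,"ry":0,"rz":0,"dx":0,"dy":0,"dz":-0.03,"fingers":0.05},
    {"rx":0,"ry":0,"rz":0,"dx":0,"dy":0,"dz":-0.02,"fingers":0.05},
    {"rx":0,"ry":0,"rz":0,"dx":0,"dy":0,"dz":0,"fingers":0.05},
    {"rx":0,"ry":0,"rz":0,"dx":0,"dy":0,"dz":0,"fingers":0.05},
  ],
)

```text
time_s: 22.75
position: [0.6542, -0.2031, 0.2324]
tool_rot: [[0.519, -0.694, -0.498], [-0.784, -0.619, 0.045], [-0.339, 0.368, -0.866]]
ft_force: [-0.2, -0.4, 0.2]
grip_width: 0.05
gripper_force: 0.0
```

```bash
python3 kn.py
python3 - <<'E'
from h import *
np.set_printoptions(precision=1,suppress=True)
d=np.load("plate.npz");R=d['R'];o=d['o']
def onplate(im,px,h):
    e,v=ray(im,px);n=R[:,2];t=(h-n@(e-o))/(n@v);return R.T@(e+v*t-o)*1e3
im=env.get_image("wrist")
for q,h in [("lobe",.012),("knob_grip",.062),("heatsink",0)]:
    print(q,[(onplate(im,r["location"],h),np.round(r["location"]),round(r["p"],2)) for r in env.tip_of(q,im)[:2]])
# rectify the plane of the base's upper face (z=12) and list brightness along lines between heatsink end / fence
def warp(z):
    src=[(-90,-140),(90,-140),(90,140),(-90,140)]
    px=np.float32([proj(im,o+R@np.array((*p,z))/1e3) for p in src]);dst=np.float32([((y+140)*2,(90-x)*2) for x,y in src])
    return cv2.cvtColor(cv2.warpPerspective(im["color"],cv2.getPerspectiveTransform(px,dst),(560,360)),cv2.COLOR_BGR2GRAY)
g=warp(12)
for x in (5,10,-45): print("x",x,"y edges",[(i/2-140,int(g[int((90-x)*2),i])) for i in range(2,558) if abs(int(g[int((90-x)*2),i+1])-int(g[int((90-x)*2),i-1]))>40])
k=warp(72)[150:330,330:500]
# bar direction from the bright bar top
cv2.imwrite("pics/k72.png",k)
m=(cv2.GaussianBlur(k,(5,5),0)>90).astype(np.uint8)
n,l,st,c=cv2.connectedComponentsWithStats(m)
for i in range(1,n):
    if st[i,4]>300:
        p=cv2.minAreaRect(np.argwhere(l==i)[:,::-1].astype(np.float32));print("blob",p,st[i,4])
E
```

```text
plate coords of TCP mm [-28.001   67.1398 199.0722] rot err [-0.0007  0.     -2.3969] F plate [0.2329 0.4642 0.113 ] 0.049950045739309834 22.75 q [-23.6649  54.5483  16.934  -13.3348 136.447  111.3573]
tool y in plate [ 0.7353  0.6777 -0.0002] cw angle 137.33266577669784 shift to grip (tool, mm) [ -0.5835   0.0955 155.0725] tau tool [ 0.1634  0.1525 -0.0073]
-0.026560286642052233
lobe []
knob_grip [(array([-24.8,  67.9,  62. ]), array([319., 181.]), 0.96)]
heatsink [(array([ 101.8, -197.6,    0. ]), array([248., 385.]), 0.79), (array([-18.2, -21.4,   0. ]), array([265., 228.]), 0.61)]
x 5 y edges [(-114.5, 66), (-114.0, 91), (-55.5, 59), (-55.0, 82), (48.0, 193), (48.5, 221), (70.5, 182), (72.0, 124), (135.0, 88), (135.5, 123)]
x 10 y edges [(-113.5, 72), (-113.0, 100), (-112.5, 126), (-60.5, 70), (-60.0, 111), (-59.5, 148), (-59.0, 179), (135.0, 92), (135.5, 124)]
x -45 y edges [(-124.5, 98), (-124.0, 75), (-108.5, 77), (-108.0, 118), (-107.5, 164), (-107.0, 198), (-91.5, 187), (-91.0, 153), (-90.5, 123), (-86.0, 110), (-85.5, 140), (-85.0, 185), (-84.5, 227), (35.0, 180), (35.5, 155), (38.5, 88), (39.0, 64), (56.0, 64), (56.5, 92), (135.0, 98), (135.5, 131)]
blob ((153.5, 18.0), (36.0, 31.0), 90.0) 637
blob ((73.0, 96.5), (143.0, 146.0), 90.0) 15044
```

The heat sink now spans y = -85 to 35 on the plate. That is exactly home against the fence, and it stays there with the gripper clear. Handing in.

```bash
python3 -c "
from rig import env
print(env.close_job())"
```

```text
the job is handed in; nothing more can be done
None
```

The heat sink lies flat on the ledge and is pressed against the fence, with the cam turned clockwise to about 0.77 N·m; it was handed in at about 23 s, verdict not shown, and I viewed 11 pictures, one over the limit of 10.

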